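# Feed grinding balls from a tilt tray into a V-groove

### The arm

A 6-joint arm with a two-finger parallel gripper is mounted at the origin on a cart in front of the work surface, level with it; the furniture and walls round the work are solid. World frame = base frame: x ahead of the robot, y to its left, z up, the work surface at z = 0. Lengths are in m, angles in degrees, forces in N, time in s.
With the tool pointing down it reaches from about 0.375 to 0.75 m from the base axis. Payload 9 kg.
Tool frame: the origin (TCP) lies where the fingers leave the gripper's body, on its centre line; the fingertips stand 73 mm ahead of it and the grasp point (between the pads) lies 54 mm ahead of it (robot.tip_reach is the distance from the TCP to the fingertips, in m); z points along the fingers, y is the direction in which the jaws open and shut (so a half turn about z gives the same grasp; the last joint's range is limited). The gripper opens to 85 mm and grips with 20 to 120 N. Pads are 22 mm wide; open, the fingers measure 114 mm over their backs; the gripper's body (76 mm by 85 mm) begins 54 mm behind the grasp point. The pads swing forward as they close: fully open they stand 13 mm farther back than shut.
Start: joints at [-83.119, 5.964, 5.575, 89.605, 0, 77.527], TCP at [0.199, -0.566, 0.304] pointing down, gripper open.
Joint ranges: [-171.21, 171.21], [-48.23, 106.86], [-62.78, 66.21], [-105.2, 120.99], [-86.42, 89.51], [-180, 180]. Speed limits (degrees/s): [127.2, 127.2, 147.25, 180, 180, 180].

### API

Orientations are given as [roll, pitch, yaw] about the fixed x, y, z axes, in that order (R = Rz(yaw) Ry(pitch) Rx(roll)).
In Python, from plant import robot gives the robot as it stands. Calls block until the motion is done:
- robot.move_pose(position, orientation): joint-space move of the TCP to a pose.
- robot.line_to(position, vel=0.15, rotation=None, guard=None): straight line of the TCP; rotation=None keeps the orientation; vel is the mean speed in m/s. With guard (N) it stops when the force on the tool has changed by that much, and returns True; else False.
- robot.goto_joints(angles): joint-space move.
- robot.set_gripper(opening): finger opening in m; the grip force is fixed at half the most; returns when the fingers have stopped.
- robot.pause(seconds).
- robot.ik(position, orientation): joint angles nearest the present ones, or None.
- robot.observe(): the state.
- robot.grab_frame(name): name is "scene" or "top" or "wrist"; returns the picture (480x640x3 uint8, blue, green, red); there is no depth.
- robot.get_calibration(name): a dict with "vertical_fov" (degrees; the focal length in pixels is half the picture's height over the tangent of half this angle, whatever the lens; pixels are square), "cx", "cy" (the principal point, pixels), "rvec" (rotation vector, rad) and "tvec" (3), from world to camera coordinates, as OpenCV has them. Camera axes: x right, y down, z forward; pixel columns grow to the right and rows downward; lengths in m; the calibration is good to about 2 mm. The wrist camera is an equidistant fisheye: a pixel r from the principal point sees the ray r / f radians off the axis. A picture is of the moment at which its call begins: read the wrist's pose just before it. get_calibration takes no time and is no camera call; for the wrist camera it gives the pose at the moment of the call.
A pose or a line that the arm cannot do raises robot.IKError and nothing moves.
- robot.job_done(): hands the job in, once; it reports no verdict.
The state is a dict: "time": time; "q": joint angles; "qvel": joint speeds; "joint_torque": joint torques, N m; "tool_pos": TCP position; "tcp_rot": TCP orientation; "ft_force": force on the tool from outside, world axes, zero at the start; "torque": the same for the moment, N m; "gripper_width": finger opening in m.
Only numpy, scipy, OpenCV 4.12 (cv2) and the standard library are available. Lean on these libraries where they do the work, as an engineer would, in place of code of your own. Each camera call takes 0.05 s, during which the arm holds its last target.

### The job

Two tilt-tray feeders stand on the bench; one has three steel grinding balls in its tray, the other is empty. Take the loaded tray by its bar handle and tip it up so that the balls roll against the slanted guide rail and run in single file into the V-groove channel at the tray's right. Then lower the tray gently back down to rest and let go, with all three balls left in the groove.

Things in the scene. Friction and masses are not known exactly. Their poses are not given: they have to be found in the camera images.
- feeder: loaded feeder, fixed: L-shaped grey base plate 175 x 240 mm with a hinged aluminium tray 146 x 128 mm, walls 24 mm. Origin on the bench under the plate; x from handle to hinge (away from the robot), y left along the hinge, z up. Hinge line: x = 80, z = 45 mm; tray's middle y = 50 mm. In the tray a slanted steel guide rail leads to a 30 mm gap at the far end of its right (-y) wall
- tray (a joint): hinge of the loaded tray, rad. 0: at rest, leaning back 0.09 rad, so that the balls stay at its near (handle) wall; grows as the handle is lifted; level at 0.09, stop at 0.62. Raised to 0.4 to 0.55 the balls run out within about 2 s; below 0.3 they may stick. The tray (0.4 kg) falls back by its weight when let go
- handle (a point): middle of the loaded tray's handle: round steel bar 10 mm thick, 64 mm long, along the feeder's y, highest part of the tray, 45 mm outside its near wall, free all round. With the tray at rest at x = -119, y = 50, z = 82 mm in the feeder's frame; moves on a circle of 202 mm about the hinge line. The bar can turn between gripping fingers, which may keep pointing down
- groove (a point): middle of the feeder's V-groove channel (fixed, aluminium, open on top, 90 mm long, 32 mm wide inside) at the height of a lying ball's centre; in the feeder's frame x = 63, y = -62, z = 49 mm, axes the feeder's. It starts at the tray's gap (y = -17 mm) and slopes down 8 degrees along -y to an end stop (y = -107 mm). Balls do not roll back out
- ball_1: one of three alike plain steel grinding balls, 20 mm across, about 33 g, rolling easily, lying loose against the near wall in the feeder's tray; origin at its centre (its axes mean nothing)
- ball_2: one of three alike plain steel grinding balls, 20 mm across, about 33 g, rolling easily, lying loose against the near wall in the feeder's tray; origin at its centre (its axes mean nothing)
- ball_3: one of three alike plain steel grinding balls, 20 mm across, about 33 g, rolling easily, lying loose against the near wall in the feeder's tray; origin at its centre (its axes mean nothing)
- spare_feeder: the other feeder, of the same make and size and with the same frame, its tray empty; it is not needed

How it is judged:
By the outcome, as a careful person would: the job done as asked, in the order asked, and still so for the second after the job is handed in, with the robot touching nothing.
It also fails if it takes over 38 s, if anything falls off the work surface, if the arm or the gripper's body presses on something with over 40 N, if the wrist force passes 120 N, or if a joint passes its speed limit or range.

## Working session

There is one attempt and no reset: what is moved stays moved. The work goes in short steps, each a Python script; the robot and the scene stay as the last script left them, time stands still between calls to the robot, and variables do not carry over. Pictures are saved under pics/ and viewed, and the job is handed in when it is done.

```bash
mkdir -p pics; ls; python3 - <<'E'
from plant import robot
import cv2
for n in ["scene","top","wrist"]:
    c=robot.get_calibration(n); print(n,c)
    cv2.imwrite(f"pics/{n}0.png",robot.grab_frame(n))
print(robot.observe())
E
```

```text
pics
scene {'vertical_fov': 44.579505541656935, 'cx': 320.9057205697368, 'cy': 244.63200178045227, 'rvec': array([ 1.13783368, -2.18270777,  1.1687281 ]), 'tvec': array([0.28165948, 0.33775057, 1.12052979])}
top {'vertical_fov': 42.21790352170939, 'cx': 329.31211600298, 'cy': 242.29459362833495, 'rvec': array([ 2.17406878, -2.19313018,  0.08253159]), 'tvec': array([-0.03224258,  0.56580569,  1.61472093])}
wrist {'vertical_fov': 65.70646984690485, 'cx': 321.29164337141344, 'cy': 238.70534657276957, 'rvec': array([-2.33840845,  1.65601927,  0.27157227]), 'tvec': array([-0.59984937, -0.04172972,  0.37959891])}
{'time': 0.15, 'q': array([-8.31189273e+01,  5.99150627e+00,  5.53933604e+00,  8.96050629e+01,
       -7.38479941e-04,  7.75266087e+01]), 'qvel': array([ 0.12855219, -0.0441537 ,  0.1517342 , -0.06589152, -0.043836  ,
        0.03926567]), 'joint_torque': array([ 3.43271022e-03, -5.57354486e+01,  5.04007888e+01,  1.24862697e-02,
       -2.91460492e-04,  4.39427924e-05]), 'tool_pos': array([ 0.1988307, -0.5659137,  0.3033129]), 'tcp_rot': array([-1.79943958e+02, -1.16405191e-02,  1.93544587e+01]), 'ft_force': array([-0.15623441, -0.29762621,  0.2983537 ]), 'torque': array([-0.02026779, -0.03550386,  0.00226959]), 'gripper_width': 0.08567288101057952}
```

View pics/top0.png

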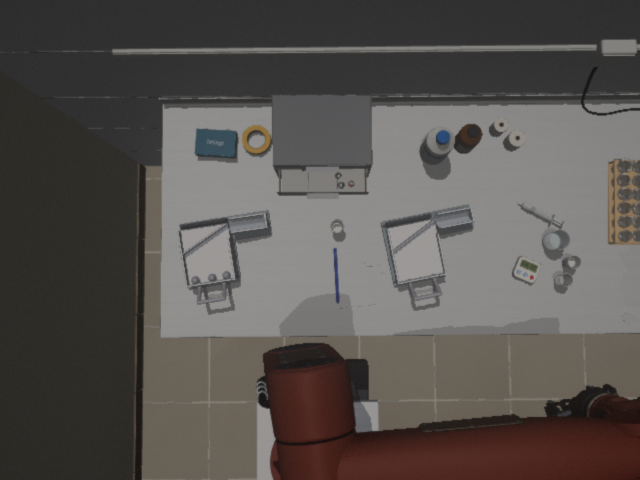

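View pics/scene0.png

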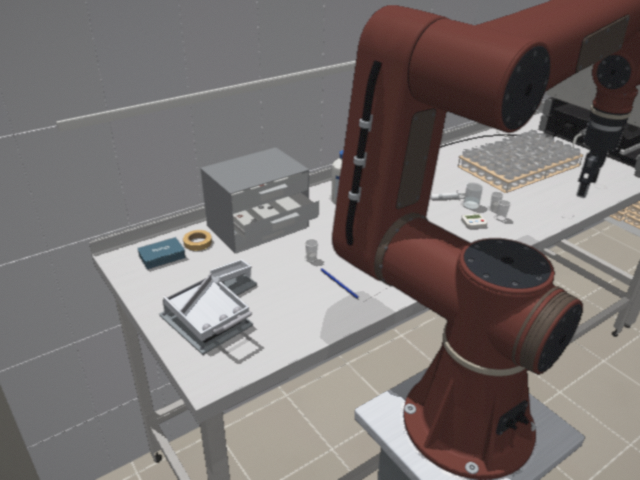

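The top view shows the loaded feeder at left: balls near (196,281), (212,278) and (226,275), handle near (213,298). The spare is at (415,250). I'll zoom in and cast rays.

```bash
cat > h.py <<'E'
import numpy as np, cv2
def ray(c,px,H=480):
    f=H/2/np.tan(np.radians(c['vertical_fov']/2))
    R=cv2.Rodrigues(c['rvec'])[0]; t=c['tvec']
    d=R.T@np.array([(px[0]-c['cx'])/f,(px[1]-c['cy'])/f,1.]); o=-R.T@t
    return o,d/np.linalg.norm(d)
def fray(c,px,H=480):
    f=H/2/np.tan(np.radians(c['vertical_fov']/2))
    R=cv2.Rodrigues(c['rvec'])[0]; v=np.array([px[0]-c['cx'],px[1]-c['cy']]); r=np.linalg.norm(v); th=r/f
    d=np.r_[np.sin(th)*v/max(r,1e-9),np.cos(th)]
    return -R.T@c['tvec'],R.T@d
def plane(od,z):
    o,d=od; return o+d*(z-o[2])/d[2]
def proj(c,P,fish=False,H=480):
    f=H/2/np.tan(np.radians(c['vertical_fov']/2))
    p=cv2.Rodrigues(c['rvec'])[0]@np.array(P)+c['tvec']
    if fish:
        r=np.hypot(p[0],p[1]); th=np.arctan2(r,p[2]); return np.array([c['cx'],c['cy']])+f*th*p[:2]/r
    return np.array([c['cx'],c['cy']])+f*p[:2]/p[2]
E
python3 - <<'E'
from plant import robot
from h import *
c=robot.get_calibration("top")
im=cv2.imread("pics/top0.png")
cr=im[200:320,160:290]; cv2.imwrite("pics/topz.png",cv2.resize(cr,None,fx=5,fy=5,interpolation=cv2.INTER_CUBIC)[:600])
for n,p,z in [("h",(212,298),.082),("b1",(196,281),.05),("b3",(226,275),.05)]: print(n,plane(ray(c,p),z))
E
```

```text
h [0.42296159 0.25928432 0.082     ]
b1 [0.4664786  0.30668161 0.05      ]
b3 [0.48122419 0.22956563 0.05      ]
```

View pics/topz.png

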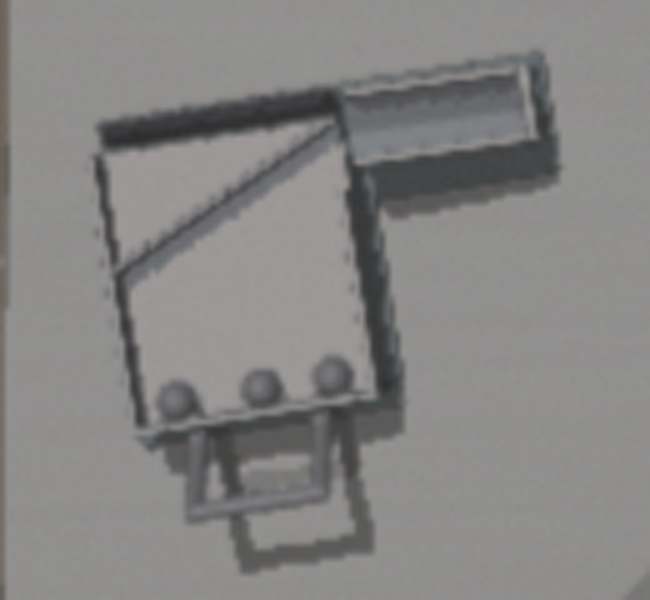

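```bash
python3 - <<'E'
from plant import robot
from h import *
c=robot.get_calibration("top")
Z=lambda u,v:(160+u/5,200+v/5)
a=plane(ray(c,Z(197,513)),.082);b=plane(ray(c,Z(325,491)),.082)
print(a,b,(a+b)/2,np.linalg.norm(a-b))
d=a-b; print("yaw from bar",np.degrees(np.arctan2(d[1],d[0]))-90)
# groove rim top edge far: (340,97)->(540,60); near (355,163)->(528,137)
for p,q in [((340,97),(540,60)),((355,163),(528,137)),((100,130),(335,90)),((140,435),(375,398))]:
    A=plane(ray(c,Z(*p)),.06);B=plane(ray(c,Z(*q)),.06); d=A-B; print(A,B,np.degrees(np.arctan2(d[1],d[0]))-90)
w=robot.get_calibration("wrist"); R=cv2.Rodrigues(w['rvec'])[0]; print("cam",-R.T@w['tvec'],R)
m=(a+b)/2
for yaw in (8,10,98,-82,100,-80):
  print(yaw,robot.ik([m[0],m[1],.3],[180,0,yaw]))
E
```

```text
[0.41171469 0.29090549 0.082     ] [0.42217407 0.22657511 0.082     ] [0.41694438 0.2587403  0.082     ] 0.06517511792816891
yaw from bar 9.234828527027346
[0.62400067 0.22328701 0.06      ] [0.64228947 0.1202393  0.06      ] 10.063999148744614
[0.58979617 0.21545558 0.06      ] [0.60245625 0.12646949 0.06      ] 8.097154924581133
[0.60799346 0.34674826 0.06      ] [0.6276501  0.22587537 0.06      ] 9.23671571738646
[0.45121017 0.32487093 0.06      ] [0.46903569 0.20485689 0.06      ] 8.448302583250168
cam [ 0.27579142 -0.53924416  0.37271231] [[ 3.31843595e-01 -9.43334150e-01 -7.13851167e-04]
 [-8.94218470e-01 -3.14806625e-01  3.18229661e-01]
 [-3.00421632e-01 -1.04964136e-01 -9.48013382e-01]]
8 [  16.50807539  -13.25012048  -13.30486266   89.94525782    0.
 -171.49192461]
10 [  16.50807539  -13.25012048  -13.30486266   89.94525782    0.
 -173.49192461]
98 [ 16.50807539 -13.25012048 -13.30486266  89.94525782   0.
  98.50807539]
-82 [ 16.50807539 -13.25012048 -13.30486266  89.94525782   0.
 -81.49192461]
100 [ 16.50807539 -13.25012048 -13.30486266  89.94525782   0.
  96.50807539]
-80 [ 16.50807539 -13.25012048 -13.30486266  89.94525782   0.
 -83.49192461]
```

```bash
python3 - <<'E'
from plant import robot
from h import *
robot.move_pose([.417,.259,.27],[180,0,-81])
w=robot.get_calibration("wrist")
im=robot.grab_frame("wrist"); np.save("w1.npy",w,allow_pickle=True)
cv2.imwrite("pics/w1.png",im); o=robot.observe();print(o['time'],o['tool_pos'],o['ft_force'])
print(proj(w,[.4117,.2909,.082],True),proj(w,[.4222,.2266,.082],True))
E
```

```text
3.2 [0.41729712 0.25861286 0.26998557] [ 0.34490736 -0.62070719 -0.39644954]
[321.43289515 274.63166469] [320.93172463 189.51938046]
```

View pics/w1.png

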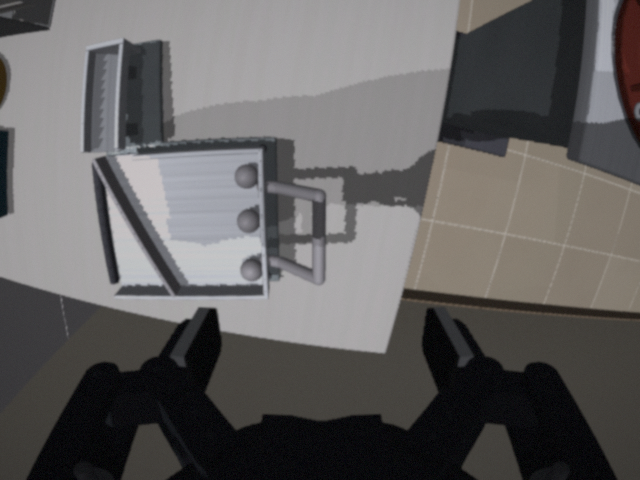

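The wrist view shows the bar from (320,195) to (319,280), within about 1 mm of the prediction across the bar. Next I grasp it.

```bash
cat >> h.py <<'E'
YAW=np.radians(9.1); HC=np.array([.417,.260])
def hpos(th,off=np.zeros(3)):
    a=np.arctan2(37,199)+th; dx=(199-202.4*np.cos(a))/1000; z=.045+.2024*np.sin(a)
    return np.r_[HC+dx*np.array([np.cos(YAW),np.sin(YAW)]),z+.054]+off
E
python3 - <<'E'
from plant import robot
from h import *
robot.set_gripper(.04)
p=hpos(0); print(p)
print(robot.line_to([p[0],p[1],p[2]],vel=.15,rotation=[180,0,-80.9],guard=15))
w=robot.get_calibration("wrist"); im=robot.grab_frame("wrist"); cv2.imwrite("pics/w2.png",im)
o=robot.observe();print(o['time'],o['tool_pos'],o['ft_force'])
E
```

```text
[0.41701017 0.26000163 0.13599809]
False
4.8 [0.41765637 0.2601707  0.13712276] [ 0.00220962 -0.00776435 -0.53815185]
```

View pics/w2.png

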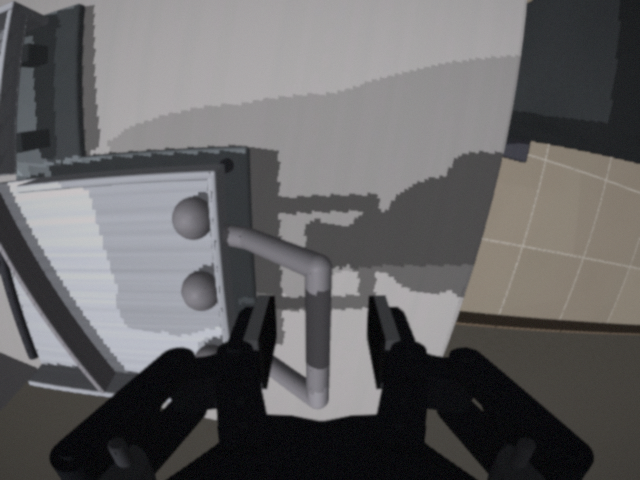

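The bar (column 317) sits centrally between the fingers (271 and 375), and nothing is touching. Next I close and lift.

```bash
python3 - <<'E'
from plant import robot
from h import *
robot.set_gripper(0.0)
o=robot.observe();print(o['time'],o['tool_pos'],o['ft_force'],o['gripper_width'])
off=np.zeros(3)
for th in (.1,.2,.3,.4,.48):
    g=robot.line_to(hpos(th),vel=.06,guard=40)
    o=robot.observe();print(th,g,o['time'],o['tool_pos']-hpos(th),o['ft_force'],o['gripper_width'])
    if g: break
cv2.imwrite("pics/w3.png",robot.grab_frame("wrist"));cv2.imwrite("pics/s3.png",robot.grab_frame("scene"))
E
```

```text
5.2 [0.41876247 0.26031207 0.13697617] [ 7.76215241  1.45710994 -3.23336395] 0.00772757646882599
0.1 False 5.6833 [0.00156191 0.00024277 0.00050867] [10.0363916   2.13592975 -7.42574259] 0.007676864140515055
0.2 False 6.1667 [0.00128193 0.00010691 0.00031025] [ 7.08707708  2.07329032 -7.010262  ] 0.007763435041625765
0.3 False 6.65 [ 7.61168167e-04 -7.55369391e-06 -3.65731490e-05] [ 6.95738005  1.01445827 -5.9647491 ] 0.007570572154891704
0.4 False 7.1333 [ 4.24893293e-06 -1.82111889e-04 -8.21592005e-04] [ 5.50522139  0.55684311 -8.2736136 ] 0.007670622922842774
0.48 False 7.55 [-0.00024783 -0.00026338 -0.00031333] [ 1.06034025 -3.94454873 -3.11689508] 0.007951570020590892
```

View pics/w3.png

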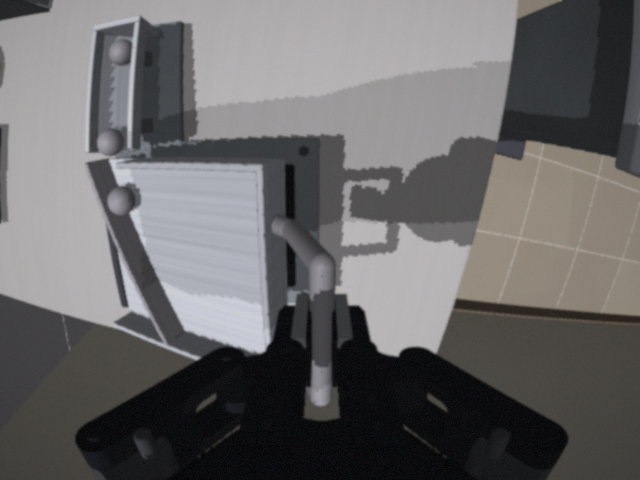

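The tray is up. One ball is in the groove (120,50), one is at the gap (110,142) and one is on the rail (120,200). I'll wait, then look again.

```bash
python3 - <<'E'
from plant import robot
from h import *
robot.pause(1.5)
cv2.imwrite("pics/w4.png",robot.grab_frame("wrist"))
o=robot.observe();print(o['time'],o['ft_force'],o['gripper_width'])
E
```

```text
9.2 [ 1.42185964 -4.04912865 -3.64178381] 0.007824867014626652
```

View pics/w4.png

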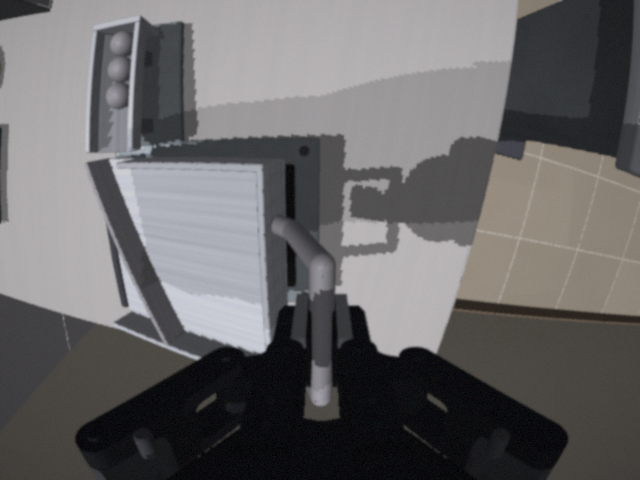

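All three balls lie in a row against the groove's end stop, at (120,43), (119,69) and (117,95). Now I lower the tray gently.

```bash
python3 - <<'E'
from plant import robot
from h import *
for th,v in ((.4,.05),(.3,.05),(.2,.05),(.1,.05),(.04,.035),(0,.02)):
    g=robot.line_to(hpos(th),vel=v,guard=20)
    o=robot.observe();print(th,g,o['time'],o['tool_pos']-hpos(th),o['ft_force'])
    if g: break
robot.pause(.3)
o=robot.observe();print(o['time'],o['tool_pos'],o['ft_force'])
cv2.imwrite("pics/w5.png",robot.grab_frame("wrist"))
E
```

```text
0.4 False 9.675 [ 2.85590036e-04 -7.06006018e-05  6.47182937e-05] [ 2.9671204  -5.36927116 -3.68674286]
0.3 False 10.2333 [8.07039749e-04 8.03551354e-05 3.86730673e-04] [ 4.29094534 -4.07095857 -2.6952072 ]
0.2 False 10.7917 [ 0.00058091  0.00015232 -0.00023229] [ 6.40390602 -3.59584136 -2.83003497]
0.1 False 11.35 [ 0.00070134  0.00018593 -0.00051362] [ 7.94849217 -1.79768239 -3.26846252]
0.04 False 11.85 [ 0.00077589  0.00022458 -0.00046306] [ 9.12933436 -1.66082249 -3.64352059]
0 True 12.1667 [0.00189407 0.00038748 0.0044096 ] [-1.87492481 -0.46661502  7.78932139]
12.4667 [0.41890111 0.26038094 0.14039297] [-1.57788452 -1.24818547  7.51712369]
```

View pics/w5.png

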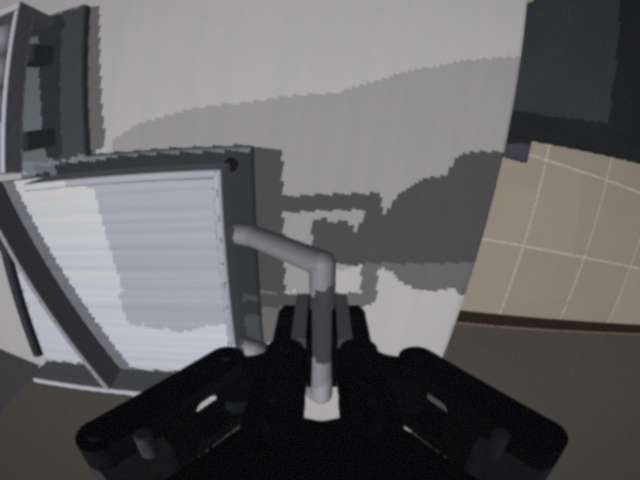

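```bash
python3 - <<'E'
from plant import robot
from h import *
p=np.array(robot.observe()['tool_pos'])
g=robot.line_to(p-[0,0,.003],vel=.01,guard=12)
o=robot.observe();print(g,o['time'],o['tool_pos'],o['ft_force'],o['gripper_width'])
cv2.imwrite("pics/t6.png",robot.grab_frame("top")[200:320,160:290]);im=robot.grab_frame("scene"); cv2.imwrite("pics/s6.png",cv2.resize(im[230:380,130:300],None,fx=4,fy=4,interpolation=cv2.INTER_CUBIC))
a=cv2.imread("pics/scene0.png");cv2.imwrite("pics/s0z.png",cv2.resize(a[230:380,130:300],None,fx=4,fy=4,interpolation=cv2.INTER_CUBIC))
E
```

```text
True 12.7417 [0.41889476 0.26042272 0.14042936] [-1.54585781 -0.83741388  5.86476441] 0.0077078213349879125
```

View pics/s6.png

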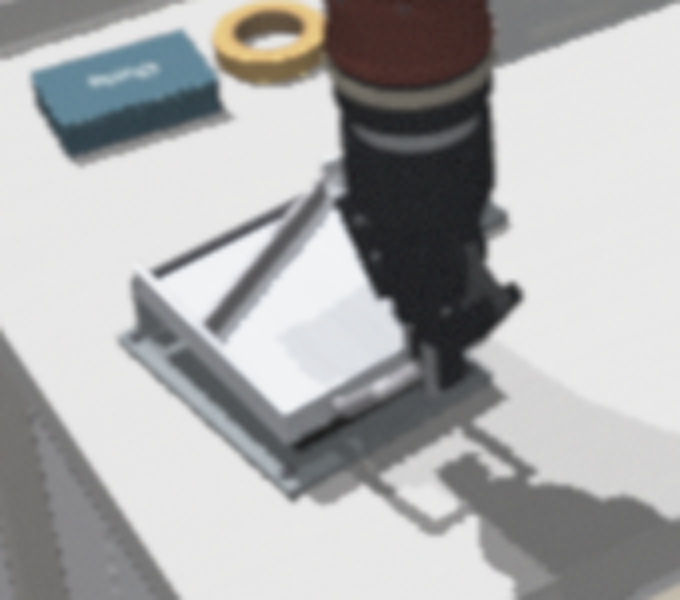

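View pics/s0z.png

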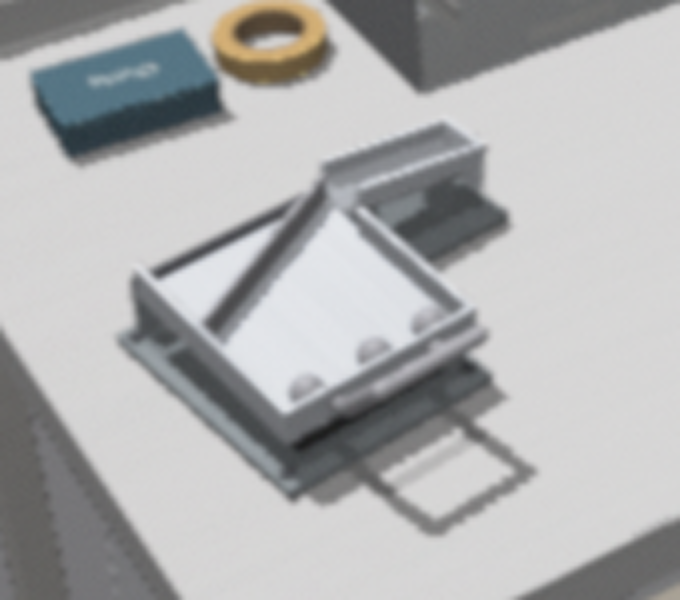

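The tray's near corner and lower edge sit at the same pixels as at the start (about (290,440)), and pushing down meets a stiff stop. So the tray is at rest, and the bar just slipped about 3 mm along the pads. Now I let go.

```bash
python3 - <<'E'
from plant import robot
from h import *
robot.set_gripper(.036)
o=robot.observe();print(o['time'],o['ft_force'],o['gripper_width']); p=np.array(o['tool_pos'])
print(robot.line_to([p[0],p[1],.27],vel=.1,guard=15))
robot.pause(.3)
cv2.imwrite("pics/w7.png",robot.grab_frame("wrist"));print(robot.observe()['time'],robot.observe()['ft_force'])
E
```

```text
13.225 [0.56692999 0.0584205  0.72480978] 0.03602253369196836
False
15.0167 [-0.19734166  1.17980438  0.45726183]
```

View pics/w7.png

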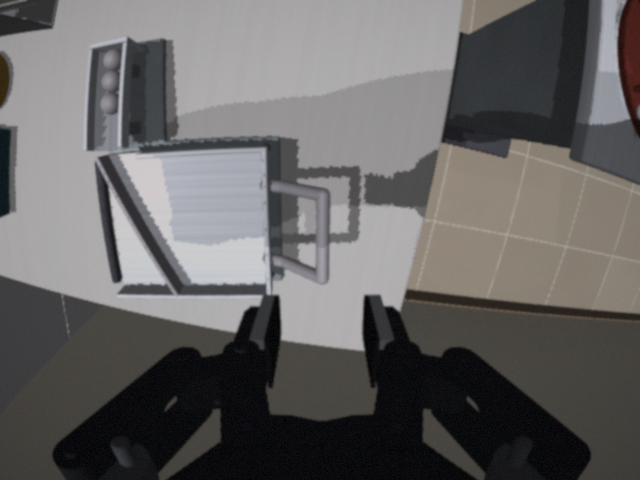

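The tray is at rest and free, and the three balls are in the groove at (112,57), (110,80) and (108,103). The gripper is clear, so I'm handing in.

```bash
python3 - <<'E'
from plant import robot
print(robot.job_done())
E
```

```text
the job is handed in; nothing more can be done
None
```

The job is done and handed in: all three balls are in the V-groove, and the loaded tray is back at rest and released. I gripped the tray by its bar handle, raised it along its arc to about 0.48 rad and held it until the balls had run out. Then I lowered it slowly and backed the gripper off upward. The last clock reading before hand-in was about 15 s of the 38 s allowed.

**Last checks:** after release, the wrist picture shows the three balls in a row in the groove, the tray empty and down, and the gripper clear. The wrist force was about zero, allowing for sensor noise.

**One disagreement:** on lowering, the 20 N guard stopped the arm about 4 mm higher than planned. It stopped again when I tried to press on. The scene picture showed the tray at its original rest position, so I take it that the bar had slid about 3 mm along the pads. The force readings I took stayed well under the limits.

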